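# Clear the printing pad and bring the round block

### The arm

A 7-joint arm with a two-finger parallel gripper is mounted at the origin on the work surface. World frame = base frame: x ahead of the robot, y to its left, z up, the work surface at z = 0. Lengths are in m, angles in degrees, forces in N, time in s.
With the tool pointing down it reaches from about 0.425 to 0.875 m from the base axis. Payload 4.7 kg.
Tool frame: the origin (TCP) lies between the finger pads; the fingertips stand 8 mm ahead of it and the grasp point (between the pads) lies 11 mm behind it (env.tip_extent is the distance from the TCP to the fingertips, in m); z points along the fingers, y is the line along which they close (so a half turn about z gives the same grasp; the last joint's range is limited). The gripper opens to 87 mm and grips with 3 to 60 N. Pads are 19 mm wide; open, the fingers measure 117 mm over their backs; the gripper's body (75 mm by 190 mm) begins 51 mm behind the grasp point.
Start: joints at [76.782, 18.392, -4.016, 83.108, 1.295, 78.541, -3.26], TCP at [0.158, -0.631, 0.231] pointing down, gripper open.
Joint ranges: [-163.93, 163.93], [-17.29, 119.83], [-79.2, 71.16], [3.27, 140.29], [-89.18, 269.18], [5.43, 117.66], [-154.24, 154.24]. Speed limits (degrees/s): [147.25, 147.25, 180, 180, 180, 180, 180].

### API

Orientations are given as [roll, pitch, yaw] about the fixed x, y, z axes, in that order (R = Rz(yaw) Ry(pitch) Rx(roll)).
In Python, from cell import sensors, vision, workorder, env gives the robot as it stands.
- The arm moves only by the tool drive_tool, never from a script. Its argument "moves" is a list of rows, each an object of numbers: "x", "y", "z": the shift along the tool's x, y, z in mm; "rx", "ry", "rz": the turn, a rotation vector about the tool's x, y, z in rad; "fingers": the closure, from -1 (fully open) to 1 (shut). In form: [{"x": .., "y": .., "z": .., "rx": .., "ry": .., "rz": .., "fingers": ..}, ...]. A call has 1 to 20 rows; each row is the pose to reach, as a shift and turn from the pose commanded when the call began, along the tool's axes at that moment; what a row does not reach only later rows make up. A row lasts 1/8 s, in which the tool goes at most 62.5 mm and 10.7 degrees, less where a joint would pass 70% of its speed; a pose out of reach is approached as far as the arm can. A call with a gripper value outside its range is refused whole. The fingers move at their own pace and stop on an object; "force" is the grip in N (left out, the last holds). Time passes only in rows, so rows that repeat a pose let the fingers close. It gives the time, the measured TCP pose, the force, the opening and the grip force at its end, in the units of the state.
- sensors.get_obs(): the state, without advancing time (a new reading comes with each control period).
- vision.read_camera(name): name is "side" or "top"; returns a dict with "image" (400x640x3 uint8, red, green, blue), "fx", "fy", "cx", "cy" (pixels), "R" (3x3) and "t" (3): a world point X has camera coordinates R X + t. Camera axes: x right, y down, z forward; pixel columns grow to the right and rows downward; lengths in m; the calibration is good to about 2 mm. A picture is of the moment at which its call begins. There is no depth.
- workorder.sign_off(): hands the job in; it is judged then, once.
The state is a dict: "time_s": time; "qpos": joint angles; "joint_velocities": joint speeds; "effort": joint torques, N m; "tool_pos": TCP position; "tool_rot": TCP orientation; "force": force on the tool from outside, world axes, zero at the start; "wrist_torque": the same for the moment, N m; "grip_width": finger opening in m; "grasp_force": force on a finger pad.
Only numpy, scipy, OpenCV 4.12 (cv2) and the standard library are available. Lean on these libraries where they do the work, as an engineer would, in place of code of your own. Each camera call takes 0.05 s, during which the arm holds its last target. There are 200 camera calls.

### The job

Get ready to print: first hang the ear defenders that stand on the cork pad over the steel rail, one cup on each side of the bar, and let go of them. Then draw the round printing block out of its sloping stand, turn it level with its printing face down, and keep holding it still about 10 cm above the middle of the pad: the job finishes while you hold it there. Leave the other block and everything else on the table in place.

Things in the scene. Friction and masses are not known exactly. Their poses are not given: they have to be found in the camera images.
- ears: Ear defenders standing on their two cups on the pad, an upside-down U, 152 high, 170 wide (x, cup to cup), 58 deep (y), about 0.2 kg. Origin midway between the cups at the level of their undersides, z up. On top of the band a cushion, 56 (x) x 30 (y), from 128 to 152 above the origin: grip it across its 30 mm (along y). Free gap between the cups: 86. x and -x look alike.
- ears_crown (a point): The underside of the headband at its middle, 128 above the origin of the ear defenders: this rests on the bar when they hang.
- rail: Fixed rail: a round horizontal steel bar, diameter 16, along its own y, carried on two posts at y = -125 and +125 (posts 18 thick, 159 high). Origin on the table under the middle of the bar, x across the bar, z up.
- rail_mid (a point): Middle of the bar's axis, 142 above the table (the bar's top is at 150).
- pad: Fixed flat cork printing pad, 200 (x) x 260 (y) x 8 thick. Origin at the middle of its underside, z up.
- round_block: Round wooden printing block, diameter 87, 30 thick, about 0.2 kg, in a sloping stand. Origin: middle of its flat printing face; z points out of its back. Handle: a fin mid-back, 42 (x) x 16 (y), from 30 to 75 along z; grip it across the 16 mm (along y). In the stand its z leans 45 degrees from vertical towards the stand's front (stand's -x), its y is level.
- square_block: Square wooden printing block 87 x 87 x 30 with the same handle, in the other stand; same frame. Stays where it is.
- stand_a: Fixed plywood stand holding the round block: base 120 x 104, on it a pocket pitched 45 degrees, open upwards and to the stand's front (-x), 92 x 92 inside, walls 25 deep and 6 thick, middle of its floor 56 above the origin. Origin on the table under that point, z up. The block comes out straight along its own z, free after 30 mm.
- stand_b: Fixed plywood stand holding the square block: base 120 x 104, on it a pocket pitched 45 degrees, open upwards and to the stand's front (-x), 92 x 92 inside, walls 25 deep and 6 thick, middle of its floor 56 above the origin. Origin on the table under that point, z up. The block comes out straight along its own z, free after 30 mm.
- jar: Closed squat jar, diameter 72, height 85; a bystander on the table. Origin at its underside.
- bottle: Closed bottle, diameter 60, height 150; a bystander on the table. Origin at its underside.
- oblong_block: Spare oblong wooden block 45 x 100 x 28 with a grip on its back, 54 high in all; a bystander on the table. Origin at its underside.
- small_block: Small round wooden stamp, diameter 52, 56 high with its knob; a bystander on the table. Origin at its underside.
- brush: Brush lying flat, about 200 long; a bystander on the table. Origin at its underside.
- tin: Closed metal tin, diameter 68, height 70; a bystander on the table. Origin at its underside.
Mind the look-alikes: they are no part of the job. What is shaped like the stand_a but yellow is not meant.

How it is judged:
By the outcome, as a careful person would: the job done as asked, in the order asked, and still so for the second after the job is handed in, while the arm keeps its last pose, push and grip.
It also fails if it takes over 64 s, if anything falls off the work surface, if the arm or the gripper's body presses on something with over 40 N, if the wrist force passes 120 N, or if a joint passes its speed limit or range.

## Working session

There is one attempt and no reset: what is moved stays moved. The work goes in short steps, Python scripts to look and compute and a tool call to move; the robot and the scene stay as the last step left them, time stands still between calls to the robot, and variables do not carry over. Pictures are saved under pics/ and viewed, at most 10 in all, crops included, and the job is handed in when it is done.

Besides the shell and the picture viewer there is one more tool, called after "Request:" by a JSON object that holds its "method" and its "body". drive_tool: Moves the arm, as the interface text tells. Its arguments: {"type":"object","properties":{"moves":{"type":"array"},"force":{"type":"number"}},"required":["moves"]}

```bash
mkdir -p pics; ls
python3 - <<'E'
from cell import sensors, vision, workorder, env
import cv2,numpy as np
print(sensors.get_obs())
for n in("top","side"):
    c=vision.read_camera(n); cv2.imwrite(f"pics/{n}0.png",c["image"][:,:,::-1])
    print(n,c["fx"],c["fy"],c["cx"],c["cy"],np.round(c["R"],4).tolist(),np.round(c["t"],4).tolist(), (-np.array(c["R"]).T@c["t"]).round(3))
E
```

```text
pics
{'time_s': 0.0, 'qpos': array([76.78122527, 18.43992061, -4.01456755, 83.17609234,  1.29623797,
       78.54055144, -3.25983932]), 'joint_velocities': array([ 0.00330513, -0.0368562 , -0.05166154, -0.09172546, -0.11137515,
       -0.04734553, -0.07217153]), 'effort': array([ 8.12949452e-06, -4.91282558e+01, -4.03899942e-01, -3.12527525e+01,
       -6.38879905e-02,  4.36024368e-02,  1.91477634e-04]), 'tool_pos': array([ 0.15734333, -0.6301049 ,  0.22944119]), 'tool_rot': array([-1.79888745e+02,  7.31541625e-03,  1.40280510e+01]), 'force': array([-0.18601123, -0.53978581, -1.44248626]), 'wrist_torque': array([-0.02487008, -0.0053541 , -0.02532458]), 'grasp_force': 0.0, 'grip_width': 0.08715960461852178}
top 463.6551590066114 463.6551590066114 314.0350390227996 202.59444458364916 [[0.0012, -1.0, -0.0004], [-0.9961, -0.0012, -0.0879], [0.0879, 0.0005, -0.9961]] [-0.0038, 0.4968, 1.7762] [ 0.339 -0.004  1.813]
side 394.8964439448386 394.8964439448386 325.7899199222701 196.32614966792679 [[-0.9991, -0.042, 0.0034], [-0.0324, 0.7155, -0.6979], [0.0269, -0.6974, -0.7162]] [0.5015, 0.085, 1.4351] [0.465 0.961 1.085]
```

View pics/top0.png

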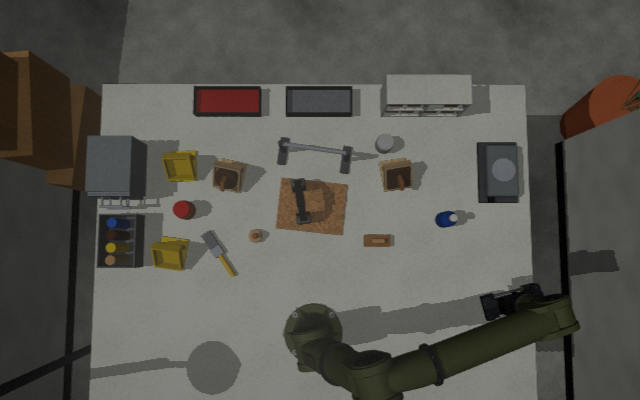

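View pics/side0.png

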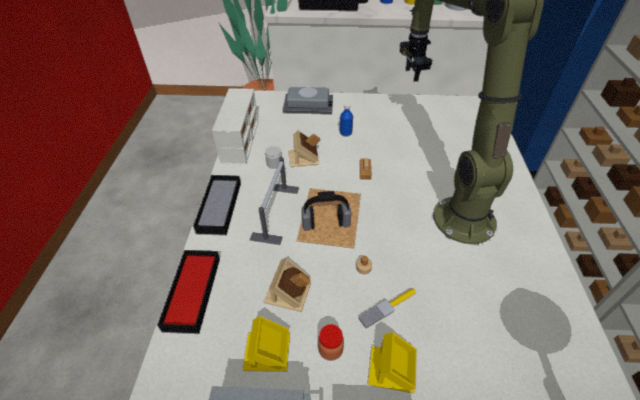

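The top view shows the robot base at (313,330), the pad at (312,206) with the ears at (302,201), and the rail from (283,150) to (347,158). The two wooden stands are at (228,176) and (397,176), with yellow decoy stands at (180,166) and (171,253). In the side view the wooden stands are at (290,285) and (304,150), the ears at (327,212), and the yellow decoys at (267,345) and (394,362).

Candidates for the round block:
- block in the stand at top (228,176) / side (292,281)
- block in the stand at top (397,176) / side (305,148)
- small stamp at top (256,236)
- yellow stands, which are empty decoys

I'll check this in one close crop.

Run:
```python
import cv2,numpy as np
t=cv2.imread("pics/top0.png");s=cv2.imread("pics/side0.png")
f=lambda im,c,r,w,h:cv2.resize(im[r-h//2:r+h//2,c-w//2:c+w//2],(400,300),interpolation=cv2.INTER_CUBIC)
cv2.imwrite("pics/crop1.png",np.vstack([np.hstack([f(t,228,176,56,42),f(t,397,176,56,42)]),np.hstack([f(s,290,282,64,48),f(s,304,150,64,48)])]))
f2=lambda im,c,r,w,h:cv2.resize(im[r-h//2:r+h//2,c-w//2:c+w//2],(800,300),interpolation=cv2.INTER_CUBIC)
cv2.imwrite("pics/crop2.png",np.vstack([cv2.resize(t[130:250,260:420],(800,600),interpolation=cv2.INTER_CUBIC)]))
```

```text
(no output)
```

View pics/crop1.png

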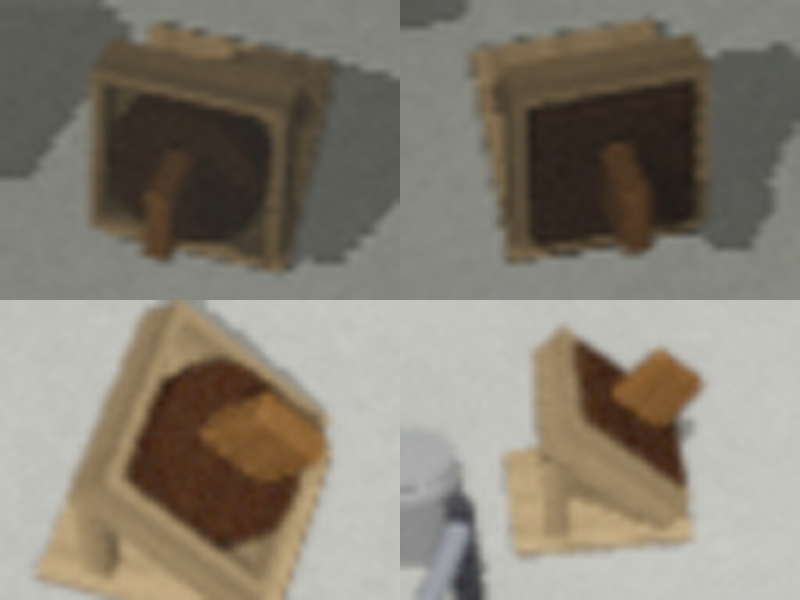

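View pics/crop2.png

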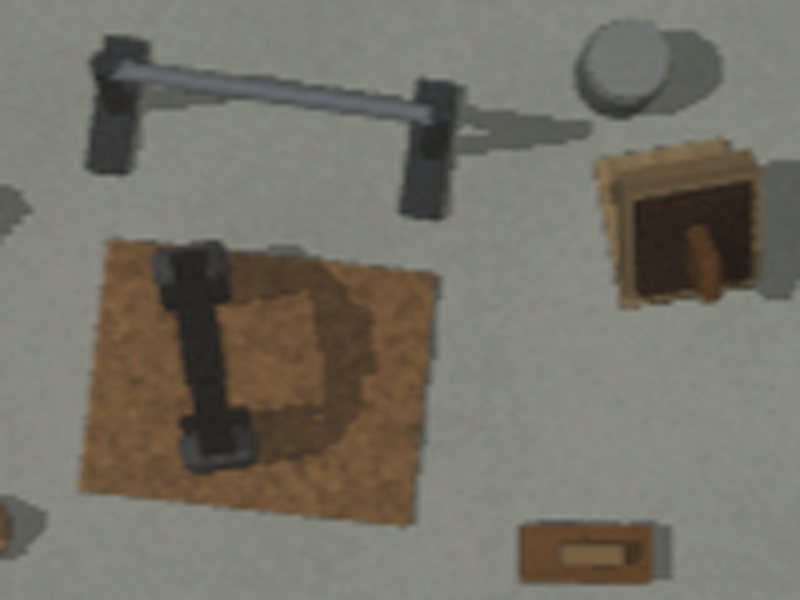

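crop1 (top row from the top camera, bottom row from the side camera) shows the round disc in the left stand, at top (228,176). The right stand holds the square block, so stand_a is the one at (228,176). crop2 shows the rail bar from crop (118,70) to (432,113), which is px (283.6,144) to (346.4,152.6). The ear cups are at px (298.4,185) and (303.6,218).

```bash
cat > h.py <<'E'
import cv2,numpy as np
from cell import sensors, vision, workorder, env
from scipy.spatial.transform import Rotation as Ro
def cam(n): return vision.read_camera(n)
def ray(c,p):
    R=np.array(c["R"]);o=-R.T@np.array(c["t"])
    d=R.T@np.array([(p[0]-c["cx"])/c["fx"],(p[1]-c["cy"])/c["fy"],1]);return o,d/np.linalg.norm(d)
def plane(c,p,z):
    o,d=ray(c,p);return o+d*(z-o[2])/d[2]
def tri(c1,p1,c2,p2):
    o1,d1=ray(c1,p1);o2,d2=ray(c2,p2)
    s=np.linalg.lstsq(np.c_[d1,-d2],o2-o1,rcond=None)[0]
    a,b=o1+s[0]*d1,o2+s[1]*d2;return (a+b)/2,np.linalg.norm(a-b)
def proj(c,X):
    v=np.array(c["R"])@np.array(X)+np.array(c["t"]);return np.array([c["fx"]*v[0]/v[2]+c["cx"],c["fy"]*v[1]/v[2]+c["cy"]])
def moves(target_p,target_R):
    "shift (mm) and rotvec (rad) in the current tool frame"
    o=sensors.get_obs();R=Ro.from_euler("xyz",o["tool_rot"],degrees=True)
    return (R.inv().apply(np.array(target_p)-o["tool_pos"])*1e3).round(1),(R.inv()*target_R).as_rotvec().round(4)
E
python3 - <<'E'
from h import *
t=cam("top");s=cam("side")
hsv=cv2.cvtColor(t["image"],cv2.COLOR_RGB2HSV)
# pad
for n,c in(("top",t),("side",s)):
    hsv=cv2.cvtColor(c["image"],cv2.COLOR_RGB2HSV)
    m=cv2.inRange(hsv,(5,90,40),(22,255,255))
    roi=np.zeros_like(m)
    if n=="top": roi[170:245,268:356]=1
    else: roi[180:255,292:370]=1
    m=m*roi
    cs=max(cv2.findContours(m,cv2.RETR_EXTERNAL,cv2.CHAIN_APPROX_NONE)[0],key=cv2.contourArea)[:,0]
    P=np.array([plane(c,p,.008)[:2] for p in cs]).astype(np.float32)
    r=cv2.minAreaRect(P);print(n,"pad",r,cv2.boundingRect(cs))
g=t["image"][178:232,285:325].astype(int)
mx=g.max(2);mask=(mx<62).astype(np.uint8)
print("\n".join("%d "%(178+i)+"".join("#" if v<40 else "+" if v<70 else "." for v in r) for i,r in enumerate(mx)))
im=cv2.cvtColor(s["image"],cv2.COLOR_RGB2BGR)
cv2.imwrite("pics/crop3.png",cv2.resize(im[145:255,240:387],(800,600),interpolation=cv2.INTER_CUBIC))
E
```

```text
top pad ((0.4851422905921936, 0.007427483797073364), (0.25701969861984253, 0.19841834902763367), 83.89254760742188) (276, 178, 71, 57)
side pad ((0.48577913641929626, 0.009962990880012512), (0.2575715184211731, 0.19436250627040863), 83.91958618164062) (298, 192, 62, 56)
178 .................++.....................
179 ............+++++++.....................
180 .......+++++++#+++++....................
181 ......++++######+++++...................
182 ......++++##+++++++++...................
183 ......+.++####+#++++++..................
184 ......+..+###++#++++++..................
185 ......++++#++##++++++...................
186 ......++++#+#++#+++#+...................
187 .......++++###+###+#++..................
188 .......+++###+##+###++..................
189 .......+##++####+###++..................
190 .......++##++###+##++...................
191 ........########++......................
192 .........+++++#+++......................
193 ..........+++++++#......................
194 ...........##++++#+.....................
195 ...........+#++#+++.....................
196 ...........++++
[... 900 characters left out ...]
#++##+++++++.............
217 ............++++#####++++++.............
218 ...........++++++#+##++++++.............
219 ............++++#+###++++++.............
220 ..............+++###+++++++.............
221 ............+.+++++++++++++......++.....
222 ............++++++++++++++..............
223 ............++++++++++++................
224 ..............+++.......................
225 ........................................
226 ........................................
227 ........................................
228 ........................................
229 ........................................
230 ........................................
231 ........................................
```

View pics/crop3.png

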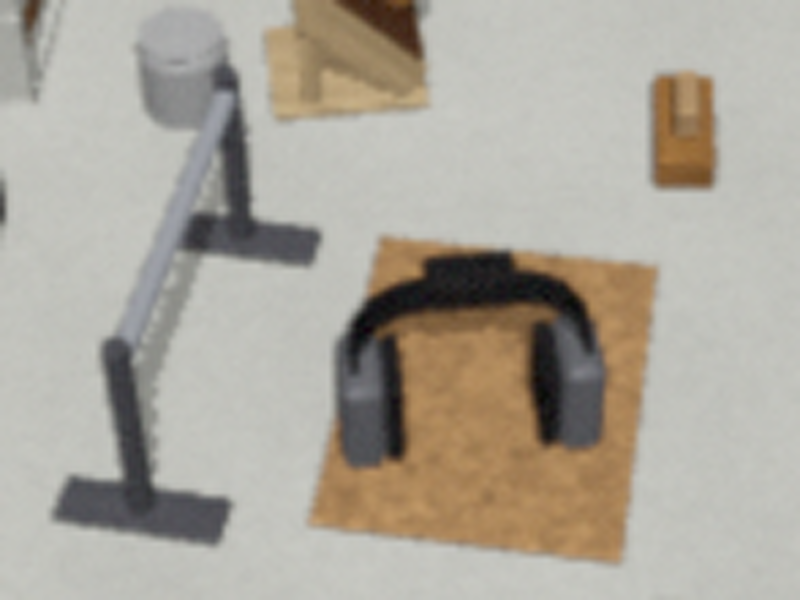

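crop3 shows the ears' cushion at crop (425–512, 253–302), which is about side px (326,196). The bar's posts have their tops at crop (118,345) and (225,75), which is px (261.7,208.4) and (281.3,158.8). The pad measures 257x198, matching the spec, with its middle near (0.485, 0.008) and yaw about -6°. Next I'll zoom in on the fin in both views, with pixel ticks, and triangulate the rail and ears.

Run:
```python
from h import *
t=cam("top");s=cam("side")
def z(c,x,y,w,h):
    k=10
    im=cv2.resize(cv2.cvtColor(c["image"],cv2.COLOR_RGB2BGR)[y:y+h,x:x+w],None,fx=k,fy=k,interpolation=cv2.INTER_CUBIC)
    im=cv2.convertScaleAbs(im,alpha=1.6)
    for i in range(0,w,5): cv2.line(im,(i*k,0),(i*k,8),(0,255,255),1);cv2.putText(im,str(x+i),(i*k+2,18),0,.35,(0,255,255))
    for i in range(5,h,5): cv2.line(im,(0,i*k),(8,i*k),(0,255,255),1);cv2.putText(im,str(y+i),(10,i*k+4),0,.35,(0,255,255))
    return im
cv2.imwrite("pics/fin.png",np.hstack([z(t,210,154,38,42),z(s,264,256,42,42)]))
for a,b in(((283.6,143.5),(261.7,208.4)),((346.4,152.3),(281.3,158.8))):
    print("post",*tri(t,a,s,b), plane(t,a,.15),plane(s,b,.155))
c,e=tri(t,(300.8,201.5),s,(326,196.3));print("cushion",c,e,plane(t,(300.8,201.5),.15),plane(s,(326,196.3),.15))
# cup undersides in side: crop3 px bottom
for p in((370,462),(575,443)):
    print("cup bottom",plane(s,(240+p[0]/5.442,145+p[1]/5.442),.008))
m=(t["image"][178:232,285:325].max(2)<64).astype(np.uint8)
n,l,st,ce=cv2.connectedComponentsWithStats(m);k=1+np.argmax(st[1:,4]);yy,xx=np.nonzero(l==k)
for r0,r1 in((192,210),(180,191),(213,223)):
    q=(yy+178>=r0)&(yy+178<=r1);print(r0,r1,xx[q].mean()+285,np.polyfit(yy[q]+178,xx[q]+285,1)[0])
```

```text
post [0.70389861 0.1082622  0.14392237] 0.0022989709983573005 [0.7013973 0.1077944 0.15     ] [0.70226067 0.1181165  0.155     ]
post [ 0.66736595 -0.1199548   0.16121658] 0.0008291499772415451 [ 0.66917244 -0.1207436   0.15      ] [ 0.66915307 -0.12731304  0.155     ]
cushion [0.49493813 0.04430928 0.14338625] 0.009887019743343831 [0.48938207 0.0443675  0.15      ] [0.49962763 0.05006026 0.15      ]
cup bottom [0.56127655 0.07950497 0.008     ]
cup bottom [0.4289828  0.05759106 0.008     ]
192 210 300.00689655172414 0.1554621146258277
180 191 298.5779220779221 -0.06901448452144508
213 223 303.77941176470586 0.17043705712240698
```

View pics/fin.png

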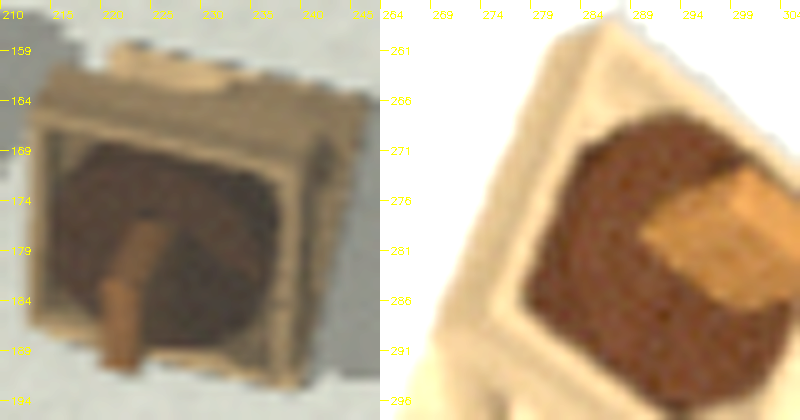

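The fin close-up (left top view, right side view) shows the fin's end face at top px ~(221.5,186). The pocket rim's outer corners are at about (213,166), (240,170), (239.5,192.5) and (213,187). Now I'll cast these onto planes at the known heights.

Run:
```python
from h import *
t=cam("top");s=cam("side")
# ears: outer cup edges top view, z~.05
a,b=plane(t,(298.5,179.3),.05),plane(t,(303.8,223.7),.05);print("ears mid",(a+b)/2,np.linalg.norm((a-b)[:2]),np.degrees(np.arctan2(*(a-b)[[1,0]])))
e=plane(t,(300.5,201),.15);print("band y",e)
# side: cushion edges (crop3 -> px)
for p in((427,280),(512,275)):print("cush edge",plane(s,(240+p[0]/5.442-.4,145+p[1]/5.442-.4),.148))
k=np.array([-.45,-.45]);h=.7071*.052
C=[plane(t,np.array(p)+k,z) for p,z in(((213,166.3),.0737+h),((240,170.3),.0737+h),((239.8,192.6),.0737-h),((213,187),.0737-h))]
for p in C:print(p)
yaw=np.degrees([np.arctan2(*(C[i]-C[j])[:2]) for i,j in((0,1),(3,2))]);print("yaw(-)",yaw,np.linalg.norm(C[0]-C[1]),np.linalg.norm(C[3]-C[2]),np.linalg.norm(C[0]-C[3]))
ce=np.mean(C,0);psi=-np.radians(yaw.mean());xb=np.array([np.cos(psi),np.sin(psi),0]);zb=(-xb+[0,0,1])/2**.5
o=ce-.025*zb;print("rim center",ce,"origin blk",o)
f=plane(t,(221.6,186),.109);print("fin end",f,"-> blk origin",f-.075*zb)
fs=o+.075*zb;print("predicted fin end px",proj(t,fs),proj(s,fs))
print(tri(t,(221.6,186),s,(302.5,277)))
```

```text
ears mid [0.49880587 0.04598847 0.05      ] 0.17146932085960856 6.98662714362999
band y [0.49118911 0.04545478 0.15      ]
cush edge [0.52604399 0.0481553  0.148     ]
cush edge [0.47440821 0.04154204 0.148     ]
[0.62547655 0.37365134 0.1104692 ]
[0.61059001 0.27317578 0.1104692 ]
[0.53552865 0.28459117 0.0369308 ]
[0.55713798 0.38831558 0.0369308 ]
yaw(-) [ 8.42767613 11.76832803] 0.10157238353105379 0.10595147979962821 0.10145489974474817
rim center [0.5821833  0.32993347 0.0737    ] origin blk [0.59958713 0.326834   0.05602233]
fin end [0.55036204 0.33893431 0.109     ] -> blk origin [0.60257353 0.32963591 0.05596699]
predicted fin end px [222.33895104 186.8003237 ] [305.24736013 276.74383472]
(array([0.55262141, 0.33858184, 0.11057501]), np.float64(0.004876238082445116))
```

Run:
```python
from h import *
t=cam("top");s=cam("side")
# bar line in top: bright ridge per column between posts
g=cv2.cvtColor(t["image"],cv2.COLOR_RGB2GRAY).astype(int)
def bar(c,horizontal):
    pts=[]
    hsv=cv2.cvtColor(c["image"],cv2.COLOR_RGB2HSV).astype(int)
    return pts
im=t["image"].astype(int)
for cc in (292,315,338):
    y0=int(143.5+(cc-283)*.137);print(cc,[(r,tuple(im[r,cc])) for r in range(y0-4,y0+6)])
def T(p,yaw,R0=None): 
    print(p,yaw,*moves(p,Ro.from_euler("xyz",[180,0,yaw],degrees=True)))
T([.48,-.30,.30],14);T([.4995,.046,.30],187.5);T([.4995,.046,.30],97.5);T([.4995,.046,.30],7.5)
```

```text
292 [(140, (np.int64(132), np.int64(133), np.int64(125))), (141, (np.int64(130), np.int64(132), np.int64(124))), (142, (np.int64(130), np.int64(132), np.int64(124))), (143, (np.int64(94), np.int64(96), np.int64(96))), (144, (np.int64(97), np.int64(100), np.int64(103))), (145, (np.int64(101), np.int64(105), np.int64(108))), (146, (np.int64(92), np.int64(95), np.int64(97))), (147, (np.int64(103), np.int64(105), np.int64(101))), (148, (np.int64(92), np.int64(94), np.int64(88))), (149, (np.int64(91), np.int64(92), np.int64(87)))]
315 [(143, (np.int64(130), np.int64(132), np.int64(125))), (144, (np.int64(132), np.int64(133), np.int64(124))), (145, (np.int64(114), np.int64(116), np.int64(108))), (146, (np.int64(79), np.int64(81), np.int64(80))), (147, (np.int64(93), np.int64(96), np.int64(98))), (148, (np.int64(104), np.int64(106), np.int64(110))), (149, (np.int64(95), np.int64(98), np.int64(101))), (150, (np.int64(84), np.int64(86), np.int64(85))), (151, (np.int64(125), np.int64(127), np.int64(119))), (152, (np.int64(131), np.int64(133), np.int64(124)))]
338 [(147, (np.int64(132), np.int64(134), np.int64(127))), (148, (np.int64(132), np.int64(133), np.int64(125))), (149, (np.int64(86), np.int64(88), np.int64(84))), (150, (np.int64(90), np.int64(93), np.int64(93))), (151, (np.int64(103), np.int64(105), np.int64(109))), (152, (np.int64(96), np.int64(100), np.int64(102))), (153, (np.int64(87), np.int64(89), np.int64(91))), (154, (np.int64(127), np.int64(129), np.int64(122))), (155, (np.int64(132), np.int64(133), np.int64(125))), (156, (np.int64(132), np.int64(133), np.int64(125)))]
[0.48, -0.3, 0.3] 14 [ 393.  -242.6  -69.5] [-0.      0.      0.0004]
[0.4995, 0.046, 0.3] 187.5 [ 495.8 -573.6  -69.5] [-1.0000e-04 -0.0000e+00 -3.0277e+00]
[0.4995, 0.046, 0.3] 97.5 [ 495.8 -573.6  -69.5] [-0.      0.     -1.4569]
[0.4995, 0.046, 0.3] 7.5 [ 495.8 -573.6  -69.5] [-0.      0.      0.1139]
```

Request:
{"method": "drive_tool", "body": {"moves": [{"x":40,"y":-25,"z":-30,"rz":-0.15,"fingers":-1},{"x":80,"y":-50,"z":-60,"rz":-0.3,"fingers":-1},{"x":120,"y":-75,"z":-70,"rz":-0.45,"fingers":-1},{"x":160,"y":-100,"z":-70,"rz":-0.6,"fingers":-1},{"x":200,"y":-125,"z":-70,"rz":-0.75,"fingers":-1},{"x":240,"y":-150,"z":-70,"rz":-0.9,"fingers":-1},{"x":280,"y":-175,"z":-70,"rz":-1.05,"fingers":-1},{"x":320,"y":-200,"z":-70,"rz":-1.2,"fingers":-1},{"x":360,"y":-225,"z":-70,"rz":-1.35,"fingers":-1},{"x":393,"y":-243,"z":-70,"rz":-1.5,"fingers":-1},{"x":403,"y":-280,"z":-70,"rz":-1.65,"fingers":-1},{"x":414,"y":-315,"z":-70,"rz":-1.8,"fingers":-1},{"x":425,"y":-350,"z":-70,"rz":-1.95,"fingers":-1},{"x":436,"y":-385,"z":-70,"rz":-2.1,"fingers":-1},{"x":447,"y":-420,"z":-70,"rz":-2.3,"fingers":-1},{"x":460,"y":-460,"z":-70,"rz":-2.5,"fingers":-1},{"x":475,"y":-500,"z":-70,"rz":-2.7,"fingers":-1},{"x":485,"y":-540,"z":-70,"rz":-2.9,"fingers":-1},{"x":496,"y":-574,"z":-70,"rz":-3.03,"fingers":-1},{"x":496,"y":-574,"z":-70,"rz":-3.03,"fingers":-1}]}}

```text
invalid input at $.moves[0]: expected keys x, y, z, rx, ry, rz, fingers
```

Request:
{"method": "drive_tool", "body": {"moves": [{"x":40,"y":-25,"z":-30,"rx":0,"ry":0,"rz":-0.15,"fingers":-1},{"x":80,"y":-50,"z":-60,"rx":0,"ry":0,"rz":-0.3,"fingers":-1},{"x":120,"y":-75,"z":-70,"rx":0,"ry":0,"rz":-0.45,"fingers":-1},{"x":160,"y":-100,"z":-70,"rx":0,"ry":0,"rz":-0.6,"fingers":-1},{"x":200,"y":-125,"z":-70,"rx":0,"ry":0,"rz":-0.75,"fingers":-1},{"x":240,"y":-150,"z":-70,"rx":0,"ry":0,"rz":-0.9,"fingers":-1},{"x":280,"y":-175,"z":-70,"rx":0,"ry":0,"rz":-1.05,"fingers":-1},{"x":320,"y":-200,"z":-70,"rx":0,"ry":0,"rz":-1.2,"fingers":-1},{"x":360,"y":-225,"z":-70,"rx":0,"ry":0,"rz":-1.35,"fingers":-1},{"x":393,"y":-243,"z":-70,"rx":0,"ry":0,"rz":-1.5,"fingers":-1},{"x":403,"y":-280,"z":-70,"rx":0,"ry":0,"rz":-1.65,"fingers":-1},{"x":414,"y":-315,"z":-70,"rx":0,"ry":0,"rz":-1.8,"fingers":-1},{"x":425,"y":-350,"z":-70,"rx":0,"ry":0,"rz":-1.95,"fingers":-1},{"x":436,"y":-385,"z":-70,"rx":0,"ry":0,"rz":-2.1,"fingers":-1},{"x":447,"y":-420,"z":-70,"rx":0,"ry":0,"rz":-2.3,"fingers":-1},{"x":460,"y":-460,"z":-70,"rx":0,"ry":0,"rz":-2.5,"fingers":-1},{"x":475,"y":-500,"z":-70,"rx":0,"ry":0,"rz":-2.7,"fingers":-1},{"x":485,"y":-540,"z":-70,"rx":0,"ry":0,"rz":-2.9,"fingers":-1},{"x":496,"y":-574,"z":-70,"rx":0,"ry":0,"rz":-3.03,"fingers":-1},{"x":496,"y":-574,"z":-70,"rx":0,"ry":0,"rz":-3.03,"fingers":-1}]}}

```text
time_s: 3.0
tool_pos: [0.4994, 0.0502, 0.301]
tool_rot: [180.0, 0.1, -172.0]
force: [-0.3, -0.1, -0.5]
grip_width: 0.0871
grasp_force: 0.0
```

Run:
```python
from h import *
o=sensors.get_obs();print(o["qpos"].round(1),o["force"].round(2))
t=cam("top")
a=[plane(t,p,.142) for p in((292,144.5),(315,148),(338,151.1),(314.4,147.9))];print(a)
print(moves([.4995,.046,.149],Ro.from_euler("xyz",[180,0,187.5],degrees=True)))
s=cam("side");im=cv2.cvtColor(s["image"],cv2.COLOR_RGB2BGR)
cv2.imwrite("pics/hover.png",cv2.resize(im[110:255,260:420],(800,600)))
```

```text
[ 39.1   0.4 -47.5  95.9   0.3  83.7  89.5] [-0.31 -0.12 -0.52]
[array([0.69946217, 0.07757389, 0.142     ]), array([ 0.68656725, -0.00658654,  0.142     ]), array([ 0.67517178, -0.09063561,  0.142     ]), array([ 0.68693566, -0.0043925 ,  0.142     ])]
(array([  0.3,  -1.5, 151.8]), array([-0.0007,  0.0004,  0.0042]))
```

Request:
{"method": "drive_tool", "body": {"moves": [{"x":0,"y":-1.5,"z":50,"rx":0,"ry":0,"rz":0,"fingers":-1},{"x":0,"y":-1.5,"z":90,"rx":0,"ry":0,"rz":0,"fingers":-1},{"x":0,"y":-1.5,"z":120,"rx":0,"ry":0,"rz":0,"fingers":-1},{"x":0,"y":-1.5,"z":140,"rx":0,"ry":0,"rz":0,"fingers":-1},{"x":0,"y":-1.5,"z":151,"rx":0,"ry":0,"rz":0,"fingers":-1},{"x":0,"y":-1.5,"z":151,"rx":0,"ry":0,"rz":0,"fingers":-1}], "force": 25}}

```text
time_s: 3.85
tool_pos: [0.4996, 0.0439, 0.1491]
tool_rot: [180.0, -0.1, -172.5]
force: [0.7, -0.4, -0.0]
grip_width: 0.0866
grasp_force: 0.0
```

Run:
```python
from h import *
s=cam("side");im=cv2.cvtColor(s["image"],cv2.COLOR_RGB2BGR)
t=cam("top");im2=cv2.cvtColor(t["image"],cv2.COLOR_RGB2BGR)
cv2.imwrite("pics/pre.png",cv2.convertScaleAbs(np.hstack([cv2.resize(im[130:250,280:380],(400,480)),cv2.resize(im2[160:256,260:340],(400,480))]),alpha=1.7))
```

```text
(no output)
```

View pics/pre.png

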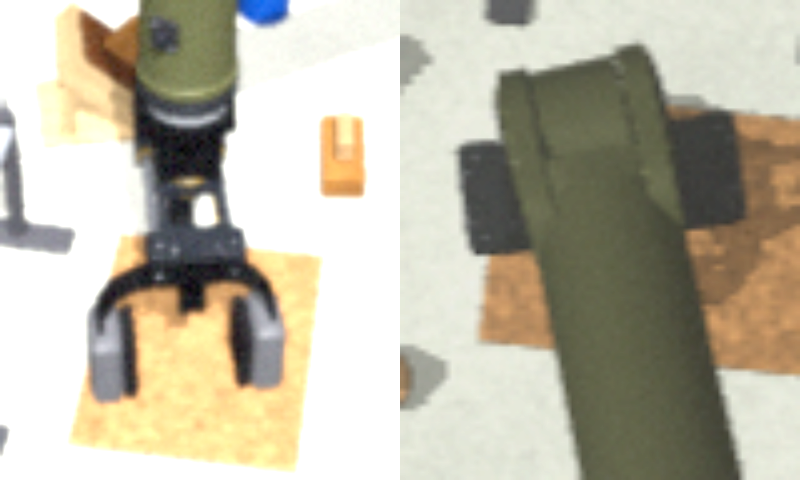

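The picture shows the near finger centred in front of the cushion, at about (190,290) in the left half, with the gripper straddling the band along y. I'll close and lift.

Request:
{"method": "drive_tool", "body": {"moves": [{"x":0,"y":0,"z":0,"rx":0,"ry":0,"rz":0,"fingers":1},{"x":0,"y":0,"z":0,"rx":0,"ry":0,"rz":0,"fingers":1},{"x":0,"y":0,"z":0,"rx":0,"ry":0,"rz":0,"fingers":1},{"x":0,"y":0,"z":0,"rx":0,"ry":0,"rz":0,"fingers":1},{"x":0,"y":0,"z":0,"rx":0,"ry":0,"rz":0,"fingers":1},{"x":0,"y":0,"z":0,"rx":0,"ry":0,"rz":0,"fingers":1},{"x":0,"y":0,"z":-20,"rx":0,"ry":0,"rz":0,"fingers":1},{"x":0,"y":0,"z":-60,"rx":0,"ry":0,"rz":0,"fingers":1},{"x":0,"y":0,"z":-100,"rx":0,"ry":0,"rz":0,"fingers":1},{"x":0,"y":0,"z":-140,"rx":0,"ry":0,"rz":0,"fingers":1},{"x":0,"y":0,"z":-175,"rx":0,"ry":0,"rz":0,"fingers":1},{"x":0,"y":0,"z":-200,"rx":0,"ry":0,"rz":0,"fingers":1},{"x":0,"y":0,"z":-200,"rx":0,"ry":0,"rz":0,"fingers":1}], "force": 25}}

```text
time_s: 5.58
tool_pos: [0.5006, 0.0453, 0.3507]
tool_rot: [-180.0, 0.2, -172.4]
force: [0.1, -0.2, -3.0]
grip_width: 0.0295
grasp_force: 24.8
```

Run:
```python
from h import *
s=cam("side");im=cv2.cvtColor(s["image"],cv2.COLOR_RGB2BGR)
cv2.imwrite("pics/lift.png",cv2.resize(im[90:250,260:420],(600,600)))
# inner cup edges / dark silhouette in side image below the gripper
print(sensors.get_obs()["qpos"].round(1))
print(moves([.687,-.0055,.349],Ro.from_euler("xyz",[180,0,172.0],degrees=True)))
```

```text
[ 39.8  -0.  -47.3  90.9  -0.   89.2  90. ]
(array([-178.8,  -75. ,    0.2]), array([-1.00e-04,  0.00e+00,  2.73e-01]))
```

View pics/lift.png

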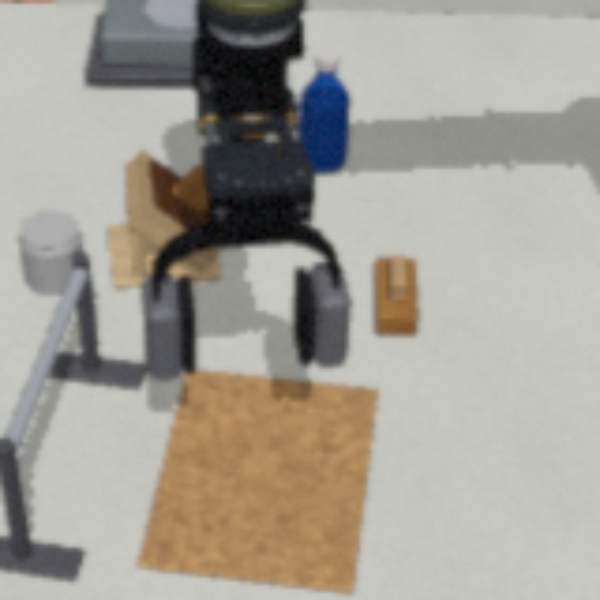

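The ears hang level from the gripper, with cups at crop (168,330) and (325,315). The pad is empty. Next, over the rail.

Request:
{"method": "drive_tool", "body": {"moves": [{"x":-30,"y":-12,"z":0,"rx":0,"ry":0,"rz":0.04,"fingers":1},{"x":-65,"y":-27,"z":0,"rx":0,"ry":0,"rz":0.1,"fingers":1},{"x":-100,"y":-42,"z":0,"rx":0,"ry":0,"rz":0.15,"fingers":1},{"x":-135,"y":-57,"z":0,"rx":0,"ry":0,"rz":0.2,"fingers":1},{"x":-165,"y":-69,"z":0,"rx":0,"ry":0,"rz":0.25,"fingers":1},{"x":-179,"y":-75,"z":0,"rx":0,"ry":0,"rz":0.273,"fingers":1},{"x":-179,"y":-75,"z":0,"rx":0,"ry":0,"rz":0.273,"fingers":1},{"x":-179,"y":-75,"z":0,"rx":0,"ry":0,"rz":0.273,"fingers":1}]}}

```text
time_s: 6.62
tool_pos: [0.6863, -0.0049, 0.3484]
tool_rot: [-180.0, -0.1, 172.1]
force: [0.5, 0.7, -1.5]
grip_width: 0.0298
grasp_force: 24.9
```

Run:
```python
from h import *
s=cam("side");im=cv2.cvtColor(s["image"],cv2.COLOR_RGB2BGR)
cv2.imwrite("pics/rail.png",cv2.resize(im[90:250,190:350],(600,600)))
o=sensors.get_obs();print(o["qpos"].round(1),o["tool_pos"],o["tool_rot"])
print(moves([.687,-.0055,.170],Ro.from_euler("xyz",[180,0,172.0],degrees=True)))
```

```text
[ 26.2  27.4 -44.3  64.   18.8  95.5  69.2] [ 0.68630363 -0.00496923  0.34909278] [-1.79977921e+02 -6.33451382e-02  1.72068094e+02]
(array([ -1. ,  -0.4, 179.1]), array([-0.0004, -0.0011,  0.0012]))
```

View pics/rail.png

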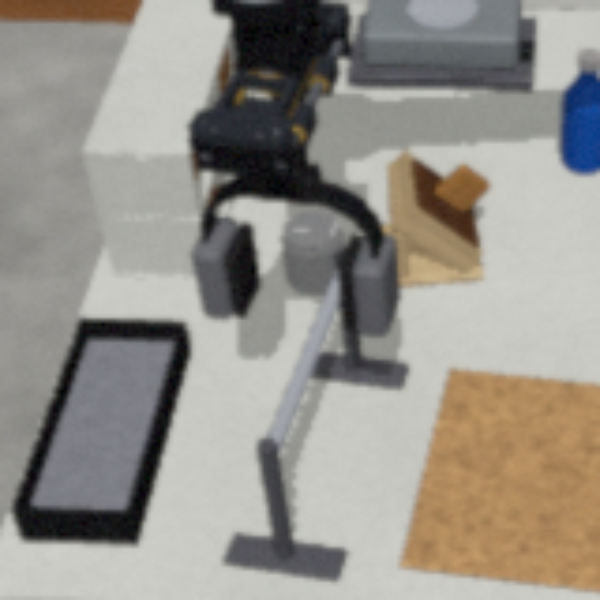

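The ears are above the bar, cups at crop (225,270) and (375,290), one on each side of it. Lowering.

Request:
{"method": "drive_tool", "body": {"moves": [{"x":-1,"y":0,"z":40,"rx":0,"ry":0,"rz":0,"fingers":1},{"x":-1,"y":0,"z":80,"rx":0,"ry":0,"rz":0,"fingers":1},{"x":-1,"y":0,"z":120,"rx":0,"ry":0,"rz":0,"fingers":1},{"x":-1,"y":0,"z":150,"rx":0,"ry":0,"rz":0,"fingers":1},{"x":-1,"y":0,"z":165,"rx":0,"ry":0,"rz":0,"fingers":1},{"x":-1,"y":0,"z":174,"rx":0,"ry":0,"rz":0,"fingers":1},{"x":-1,"y":0,"z":178,"rx":0,"ry":0,"rz":0,"fingers":1},{"x":-1,"y":0,"z":182,"rx":0,"ry":0,"rz":0,"fingers":1},{"x":-1,"y":0,"z":184,"rx":0,"ry":0,"rz":0,"fingers":1},{"x":-1,"y":0,"z":184,"rx":0,"ry":0,"rz":0,"fingers":1}]}}

```text
time_s: 7.92
tool_pos: [0.689, -0.0055, 0.1698]
tool_rot: [-180.0, 0.2, 172.0]
force: [-4.2, -1.0, 11.1]
grip_width: 0.0302
grasp_force: 24.9
```

Run:
```python
from h import *
for i in range(3):
    s=cam("side");o=sensors.get_obs();print(o["tool_pos"].round(4),o["force"].round(1),o["wrist_torque"].round(2))
g=s["image"][150:215,248:312].max(2).astype(int)
print("\n".join("%d "%(150+i)+"".join("#" if v<35 else "+" if v<75 else "o" if v<115 else "." for v in r) for i,r in enumerate(g)))
for p in([.687,-.0055,.150],[.687,-.0055,.174],[.689,-.0055,.17]):print(proj(s,p))
```

```text
[ 0.689  -0.0055  0.1698] [-5.1  0.6 11.5] [-0.2   1.01 -0.02]
[ 0.689  -0.0055  0.1698] [-4.9 -0.5 10.1] [-0.16  1.03 -0.05]
[ 0.689  -0.0056  0.1698] [-4.5 -0.3 10.3] [-0.23  1.07 -0.01]
150 ............+#################++++oooo.......................ooo
151 ............+##################+oooo...........................o
152 ............+##################++++o............................
153 ............+#################+++++o............................
154 ............+################++++++o............................
155 ............+################++++++o............................
156 ............+##+++++########+++++++o............................
157 ...........o+++oooooo++#####+oooo++.............................
158 ...........o++++ooo..o++####+....o+.............................
159 ..........o+++++++++++++++###ooooo+o............................
160 ..........o++++++++++++++++#+ooooo++............................
161 ..........+++o...o+++++++++++ooooo++............................
162 ........o+++o.....oo++++++++oooo..oo............................
163 ........++
[... 2957 characters left out ...]
...oooooo++++.......................o+#+ooooooo+++..............
207 ...oooooo++oooo.....................o+#+ooooooo++o..............
208 ...oooooo+oooooo.....................+#+ooooooo++o..............
209 ....oooooooooooo.....................+#++oooooo++...............
210 .....oooooooooo+.....................+#+ooooooo+o...............
211 ...........o+++o.....................+#+ooooooooo...............
212 ...........o++++o....................o#++ooooooo................
213 ............o+++o....................o+ooooooooo................
214 ............o+++o........................oooooo.................
[271.91692999 182.89583677]
[271.24608532 177.76012838]
[270.77054744 178.60679702]
```

Run:
```python
from h import *
s=cam("side")
c,sn=np.cos(np.radians(-8)),np.sin(np.radians(-8))
for e in((.687,-.0055),(.682,-.0055),(.692,-.0055)):
  for x in(.043,-.043):
    print(e,x,[proj(s,[e[0]+c*x-sn*y,e[1]+sn*x+c*y,.029+z]).round(1).tolist() for z in(.02,.05) for y in(-.029,.029)])
print([plane(s,p,.029).round(4) for p in((297.5,212),(251.5,210))])
g=s["image"][180:215,225:305].max(2).astype(int)
print("\n".join("%d "%(180+i)+"".join("#" if v<35 else "+" if v<75 else "o" if v<115 else "." for v in r) for i,r in enumerate(g)))
```

```text
(0.687, -0.0055) 0.043 [[265.3, 195.9], [260.7, 207.4], [264.5, 190.1], [259.7, 201.6]]
(0.687, -0.0055) -0.043 [[288.1, 199.0], [284.1, 210.6], [287.6, 193.2], [283.5, 204.9]]
(0.682, -0.0055) 0.043 [[266.7, 196.0], [262.1, 207.4], [265.8, 190.2], [261.1, 201.6]]
(0.682, -0.0055) -0.043 [[289.5, 199.1], [285.5, 210.7], [289.0, 193.3], [284.9, 204.9]]
(0.692, -0.0055) 0.043 [[264.0, 195.9], [259.3, 207.3], [263.1, 190.1], [258.3, 201.5]]
(0.692, -0.0055) -0.043 [[286.8, 199.0], [282.7, 210.6], [286.2, 193.2], [282.1, 204.8]]
[array([0.6032, 0.0156, 0.029 ]), array([0.7699, 0.0134, 0.029 ])]
180 ++o+++++++++##+o..........o++###############+++###+#+#++++++o...................
181 .....o..oooo+##o............o+##############+++###+#+##++#+++...................
182 ...........+###o.............o##############################+...................
183 ..........o+###o............o+##+++++++#####################++o.................
184 ..........o+###o............+++oo...ooooo+++++###########+####++................
185 ..........o###+o...........o+o............oooo++++#+##+#########+........
[... 1772 characters left out ...]
+#+ooooooo+++.......
207 ...o+###+.................oooooo++oooo.....................o+#+ooooooo++o.......
208 ...o+###+.................oooooo+oooooo.....................+#+ooooooo++o.......
209 ...o####o..................oooooooooooo.....................+#+ooooooo++........
210 ...+###+o...................ooooooooo+o.....................+#+ooooooo+o........
211 ..o+###+..........................o+o+o.....................+#+ooooooo+o........
212 ..o+###o..........................oo+++o....................o+++ooooooo.........
213 ..o####o...........................o+++o....................o++oooooooo.........
214 .o+###+............................o+++o........................ooooooo.........
```

Request:
{"method": "drive_tool", "body": {"moves": [{"x":0,"y":0,"z":-12,"rx":0,"ry":0,"rz":0,"fingers":1},{"x":8,"y":0,"z":-12,"rx":0,"ry":0,"rz":0,"fingers":1},{"x":8,"y":0,"z":-12,"rx":0,"ry":0,"rz":0,"fingers":1}]}}

```text
time_s: 8.5
tool_pos: [0.6795, -0.0043, 0.1774]
tool_rot: [-180.0, -0.0, 172.0]
force: [-0.6, 0.4, -1.7]
grip_width: 0.0293
grasp_force: 24.9
```

Request:
{"method": "drive_tool", "body": {"moves": [{"x":0,"y":0,"z":5,"rx":0,"ry":0,"rz":0,"fingers":1},{"x":0,"y":0,"z":9,"rx":0,"ry":0,"rz":0,"fingers":1},{"x":0,"y":0,"z":12,"rx":0,"ry":0,"rz":0,"fingers":1},{"x":0,"y":0,"z":12,"rx":0,"ry":0,"rz":0,"fingers":1}]}}

```text
time_s: 9.0
tool_pos: [0.6805, -0.0044, 0.1696]
tool_rot: [-179.9, 0.1, 172.0]
force: [-6.8, -1.1, 17.4]
grip_width: 0.0296
grasp_force: 25.0
```

Request:
{"method": "drive_tool", "body": {"moves": [{"x":0,"y":0,"z":-9,"rx":0,"ry":0,"rz":0,"fingers":1},{"x":-5,"y":0,"z":-9,"rx":0,"ry":0,"rz":0,"fingers":1},{"x":-5,"y":0,"z":-5,"rx":0,"ry":0,"rz":0,"fingers":1},{"x":-5,"y":0,"z":-4,"rx":0,"ry":0,"rz":0,"fingers":1},{"x":-5,"y":0,"z":-4,"rx":0,"ry":0,"rz":0,"fingers":1}]}}

```text
time_s: 9.62
tool_pos: [0.6856, -0.0055, 0.1698]
tool_rot: [-180.0, 0.0, 172.0]
force: [-0.0, -0.5, 3.1]
grip_width: 0.0297
grasp_force: 25.0
```

Run:
```python
from h import *
s=cam("side");o=sensors.get_obs();print(o["tool_pos"].round(4),o["force"].round(1),o["wrist_torque"].round(2))
im=cv2.cvtColor(s["image"],cv2.COLOR_RGB2BGR)
cv2.imwrite("pics/hang0.png",im)
```

```text
[ 0.6856 -0.0056  0.1698] [ 0.3 -0.7  3.5] [-0.16 -0.19 -0.  ]
```

Request:
{"method": "drive_tool", "body": {"moves": [{"x":0,"y":0,"z":0,"rx":0,"ry":0,"rz":0,"fingers":0.25},{"x":0,"y":0,"z":0,"rx":0,"ry":0,"rz":0,"fingers":0.1},{"x":0,"y":0,"z":0,"rx":0,"ry":0,"rz":0,"fingers":0},{"x":0,"y":0,"z":0,"rx":0,"ry":0,"rz":0,"fingers":-0.2},{"x":0,"y":0,"z":0,"rx":0,"ry":0,"rz":0,"fingers":-0.2}]}}

```text
time_s: 10.3
tool_pos: [0.6851, -0.0053, 0.1694]
tool_rot: [-180.0, -0.0, 172.0]
force: [0.5, -0.6, -0.4]
grip_width: 0.051
grasp_force: 0.0
```

Run:
```python
from h import *
a=cv2.imread("pics/hang0.png");s=cam("side");o=sensors.get_obs();print(o["tool_pos"].round(4),o["force"].round(1),o["grip_width"])
b=cv2.cvtColor(s["image"],cv2.COLOR_RGB2BGR);cv2.imwrite("pics/hang1.png",b)
def edges(im):
    m=im[140:225,225:310].max(2).astype(np.float32)
    return m
for (r0,r1,c0,c1) in((186,216,284,300),(182,214,246,266),(172,184,255,290)):
    sh,resp=cv2.phaseCorrelate(np.float32(a[r0:r1,c0:c1].mean(2)),np.float32(b[r0:r1,c0:c1].mean(2)));print((r0,c0),np.round(sh,2),round(resp,2),np.abs(a[r0:r1,c0:c1].astype(int)-b[r0:r1,c0:c1]).mean())
```

```text
[ 0.6852 -0.0053  0.1695] [-0.2 -0.6  1. ] 0.05150569753183299
(186, 284) [-0.08 -0.09] 1.02 2.9993055555555554
(182, 246) [-0.08 -0.05] 1.01 2.658333333333333
(172, 255) [-0.15 -0.26] 0.99 5.4261904761904765
```

Nothing moved on release (under 0.3 px), so the band rests on the bar. I'll open fully, rise and work out the next leg.

Request:
{"method": "drive_tool", "body": {"moves": [{"x":0,"y":0,"z":-3,"rx":0,"ry":0,"rz":0,"fingers":-0.8},{"x":0,"y":0,"z":-10,"rx":0,"ry":0,"rz":0,"fingers":-0.8},{"x":0,"y":0,"z":-25,"rx":0,"ry":0,"rz":0,"fingers":-0.8},{"x":0,"y":0,"z":-60,"rx":0,"ry":0,"rz":0,"fingers":-0.8},{"x":0,"y":0,"z":-110,"rx":0,"ry":0,"rz":0,"fingers":-0.8},{"x":0,"y":0,"z":-160,"rx":0,"ry":0,"rz":0,"fingers":-0.8},{"x":0,"y":0,"z":-190,"rx":0,"ry":0,"rz":0,"fingers":-0.8},{"x":0,"y":0,"z":-190,"rx":0,"ry":0,"rz":0,"fingers":-0.8}]}}

```text
time_s: 11.35
tool_pos: [0.6862, -0.0045, 0.364]
tool_rot: [179.9, 0.4, 172.0]
force: [-0.4, 1.0, 0.3]
grip_width: 0.0784
grasp_force: 0.0
```

```bash
cat >> h.py <<'E'
def blk(psi_deg,B):
    p=np.radians(psi_deg);x=np.array([np.cos(p),np.sin(p),0]);y=np.array([-np.sin(p),np.cos(p),0]);z=np.array([0,0,1.])
    zb=(z-x)/2**.5;R=np.c_[-(x+z)/2**.5,y,-zb]
    return lambda d:(np.array(B)+d*zb,Ro.from_matrix(R))
E
python3 - <<'E'
from h import *
a=cv2.imread("pics/hang1.png");s=cam("side");b=cv2.cvtColor(s["image"],cv2.COLOR_RGB2BGR);cv2.imwrite("pics/hang2.png",b)
for (r0,r1,c0,c1) in((186,216,284,300),(182,214,246,266)):
    sh,resp=cv2.phaseCorrelate(np.float32(a[r0:r1,c0:c1].mean(2)),np.float32(b[r0:r1,c0:c1].mean(2)));print((r0,c0),np.round(sh,2),round(resp,2))
f=blk(-10.5,[.601,.3285,.056])
for d in(.25,.17,.05):
    p,R=f(d);print(d,p,*moves(p,R))
print(*moves([.55,.2,.38],Ro.from_euler("xyz",[180,0,170],degrees=True)))
print(*moves([.45,.34,.36],R))
E
```

```text
(186, 284) [-0.15 -0.  ] 1.02
(182, 246) [ 0.05 -0.19] 0.99
0.25 [0.42718345 0.36071499 0.2327767 ] [307.1 325.9 128. ] [ 0.0178 -0.7822  0.0412]
0.17 [0.48280474 0.3504062  0.17620815] [250.8 323.4 184.7] [ 0.0178 -0.7822  0.0412]
0.05 [0.56623669 0.334943   0.09135534] [166.3 319.7 269.8] [ 0.0178 -0.7822  0.0412]
[162.7 184.  -18.9] [0.0006 0.0031 0.035 ]
[281.3 308.7   0.8] [ 0.0178 -0.7822  0.0412]
```

Request:
{"method": "drive_tool", "body": {"moves": [{"x":28,"y":31,"z":0,"rx":0,"ry":-0.05,"rz":0,"fingers":-0.5},{"x":56,"y":62,"z":0,"rx":0,"ry":-0.13,"rz":0.01,"fingers":-0.5},{"x":84,"y":93,"z":0,"rx":0,"ry":-0.21,"rz":0.01,"fingers":-0.5},{"x":112,"y":124,"z":0,"rx":0,"ry":-0.29,"rz":0.02,"fingers":-0.5},{"x":140,"y":155,"z":0,"rx":0.01,"ry":-0.37,"rz":0.02,"fingers":-0.5},{"x":168,"y":186,"z":0,"rx":0.01,"ry":-0.45,"rz":0.02,"fingers":-0.5},{"x":196,"y":217,"z":0,"rx":0.01,"ry":-0.53,"rz":0.03,"fingers":-0.5},{"x":224,"y":248,"z":0,"rx":0.01,"ry":-0.61,"rz":0.03,"fingers":-0.5},{"x":252,"y":280,"z":0,"rx":0.018,"ry":-0.69,"rz":0.04,"fingers":-0.5},{"x":281,"y":309,"z":0,"rx":0.018,"ry":-0.78,"rz":0.041,"fingers":-0.5},{"x":281,"y":309,"z":0,"rx":0.018,"ry":-0.782,"rz":0.041,"fingers":-0.5},{"x":281,"y":309,"z":0,"rx":0.018,"ry":-0.782,"rz":0.041,"fingers":-0.5}]}}

```text
time_s: 12.9
tool_pos: [0.4499, 0.3389, 0.3584]
tool_rot: [-179.8, 44.7, 169.6]
force: [-0.3, -0.1, -0.1]
grip_width: 0.065
grasp_force: 0.0
```

Run:
```python
from h import *
o=sensors.get_obs();print(o["qpos"].round(1),o["tool_pos"].round(4),o["tool_rot"].round(1),o["force"].round(1))
f=blk(-10.5,[.601,.3285,.056])
for d in(.25,.17,.05):
    p,R=f(d);print(d,p,*moves(p,R))
```

```text
[  7.4 -15.8 -61.5 107.8  29.9  63.1  14.1] [0.4499 0.3389 0.3584] [-179.8   44.7  169.6] [-0.3 -0.1 -0.1]
0.25 [0.42718345 0.36071499 0.2327767 ] [107.1  17.7  70.7] [-0.0026 -0.0045  0.0016]
0.17 [0.48280474 0.3504062  0.17620815] [106.8  17.9 150.7] [-0.0026 -0.0045  0.0016]
0.05 [0.56623669 0.334943   0.09135534] [106.2  18.2 270.7] [-0.0026 -0.0045  0.0016]
```

Request:
{"method": "drive_tool", "body": {"moves": [{"x":15,"y":3,"z":25,"rx":0,"ry":0,"rz":0,"fingers":-0.4},{"x":35,"y":6,"z":55,"rx":0,"ry":0,"rz":0,"fingers":-0.4},{"x":60,"y":10,"z":85,"rx":0,"ry":-0.003,"rz":0,"fingers":-0.4},{"x":85,"y":14,"z":115,"rx":0,"ry":-0.004,"rz":0,"fingers":-0.4},{"x":100,"y":17,"z":140,"rx":0,"ry":-0.004,"rz":0,"fingers":-0.4},{"x":107,"y":18,"z":150,"rx":0,"ry":-0.004,"rz":0,"fingers":-0.4},{"x":107,"y":18,"z":150,"rx":-0.002,"ry":-0.004,"rz":0.001,"fingers":-0.4},{"x":107,"y":18,"z":150,"rx":-0.002,"ry":-0.004,"rz":0.001,"fingers":-0.4}]}}

```text
time_s: 13.9
tool_pos: [0.4831, 0.3521, 0.1794]
tool_rot: [179.8, 45.2, 169.4]
force: [-0.1, -0.1, 0.2]
grip_width: 0.061
grasp_force: 0.0
```

Run:
```python
from h import *
o=sensors.get_obs();print(o["qpos"].round(1),o["tool_pos"].round(4),o["tool_rot"].round(1),o["force"].round(1),o["grip_width"])
f=blk(-10.5,[.601,.3285,.056])
for d in(.17,.05):
    p,R=f(d);print(d,p,*moves(p,R))
s=cam("side");t=cam("top")
def z(c,x,y,w,h,k=10):
    im=cv2.resize(cv2.cvtColor(c["image"],cv2.COLOR_RGB2BGR)[y:y+h,x:x+w],None,fx=k,fy=k,interpolation=cv2.INTER_CUBIC)
    return cv2.convertScaleAbs(im,alpha=1.6)
A=z(t,205,150,40,60);B=z(s,264,250,40,60)
# predicted fin axis line
for c,im,x,y in((t,A,205,150),(s,B,264,250)):
    for d in(.03,.075,.15):
        q=proj(c,f(d)[0]);print(d,q.round(1));cv2.circle(im,(int((q[0]-x+.5)*10),int((q[1]-y+.5)*10)),4,(0,255,0),-1)
cv2.imwrite("pics/pregrip.png",np.hstack([A,B]))
```

```text
[  4.7  15.1 -73.  117.7  67.4  66.7 -21.6] [0.4831 0.3521 0.1794] [179.8  45.2 169.4] [-0.1 -0.1  0.2] 0.060996941968588736
0.17 [0.48280474 0.3504062  0.17620815] [ 2.3 -1.7  2.2] [ 0.0015  0.003  -0.0016]
0.05 [0.56623669 0.334943   0.09135534] [  2.6  -1.9 122.2] [ 0.0015  0.003  -0.0016]
0.03 [225.2 179.2]
0.075 [221.8 186.4]
0.15 [215.9 199.1]
0.03 [294.6 281.2]
0.075 [304.7 277.3]
0.15 [322.6 270.5]
```

View pics/pregrip.png

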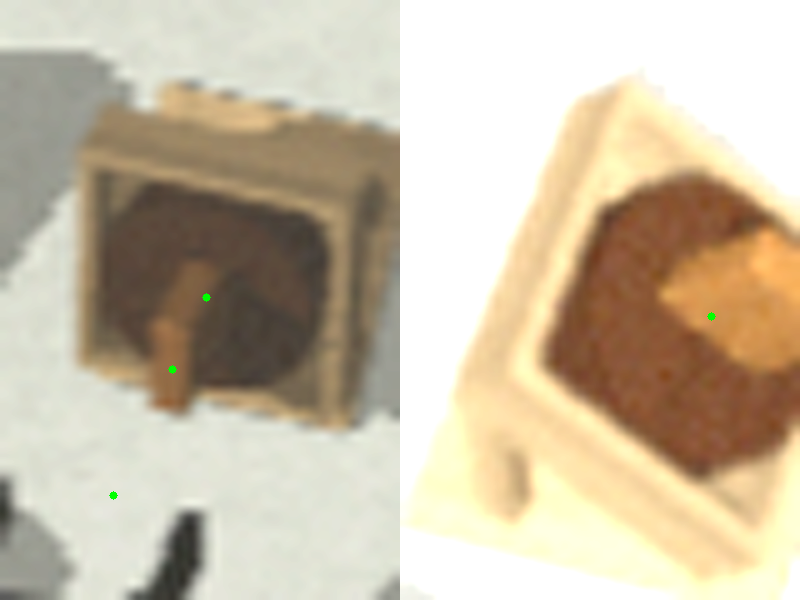

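The last picture shows the predicted fin axis (green dots) on the fin's end face at crop (172,369) and at its base. The measurement holds. Advancing along the block's axis.

Request:
{"method": "drive_tool", "body": {"moves": [{"x":2.5,"y":-2,"z":20,"rx":0,"ry":0.003,"rz":0,"fingers":-0.4},{"x":2.5,"y":-2,"z":45,"rx":0,"ry":0.003,"rz":0,"fingers":-0.4},{"x":2.5,"y":-2,"z":70,"rx":0,"ry":0.003,"rz":0,"fingers":-0.4},{"x":2.5,"y":-2,"z":90,"rx":0,"ry":0.003,"rz":0,"fingers":-0.4},{"x":2.5,"y":-2,"z":105,"rx":0,"ry":0.003,"rz":0,"fingers":-0.4},{"x":2.5,"y":-2,"z":115,"rx":0,"ry":0.003,"rz":0,"fingers":-0.4},{"x":2.5,"y":-2,"z":121,"rx":0,"ry":0.003,"rz":0,"fingers":-0.4},{"x":2.5,"y":-2,"z":121,"rx":0,"ry":0.003,"rz":0,"fingers":-0.4}]}}

```text
time_s: 15.0
tool_pos: [0.5647, 0.3348, 0.0905]
tool_rot: [179.9, 44.9, 169.5]
force: [-0.1, -0.1, 0.3]
grip_width: 0.0612
grasp_force: 0.0
```

Run:
```python
from h import *
o=sensors.get_obs();print(o["qpos"].round(1),o["tool_pos"].round(4),o["tool_rot"].round(1),o["force"].round(1),o["grip_width"])
f=blk(-10.5,[.601,.3285,.056])
p,R=f(.05);print(p,*moves(p,R))
```

```text
[ -0.2  28.6 -61.  116.9  83.4  63.9 -27.6] [0.5647 0.3348 0.0905] [179.9  44.9 169.5] [-0.1 -0.1  0.3] 0.061212175719911006
[0.56623669 0.334943   0.09135534] [-1.7  0.4  0.4] [ 0.0011 -0.0023 -0.0005]
```

In place. Closing on the fin.

Request:
{"method": "drive_tool", "body": {"moves": [{"x":0,"y":0,"z":0,"rx":0,"ry":0,"rz":0,"fingers":0.3},{"x":0,"y":0,"z":0,"rx":0,"ry":0,"rz":0,"fingers":0.5},{"x":0,"y":0,"z":0,"rx":0,"ry":0,"rz":0,"fingers":0.6},{"x":0,"y":0,"z":0,"rx":0,"ry":0,"rz":0,"fingers":1},{"x":0,"y":0,"z":0,"rx":0,"ry":0,"rz":0,"fingers":1},{"x":0,"y":0,"z":0,"rx":0,"ry":0,"rz":0,"fingers":1}], "force": 35}}

```text
time_s: 15.75
tool_pos: [0.5645, 0.3352, 0.0906]
tool_rot: [179.9, 44.9, 169.5]
force: [-1.1, 0.1, 0.9]
grip_width: 0.0159
grasp_force: 34.6
```

Gripped at 15.9 mm with little side force. Drawing straight out along the block's axis.

Request:
{"method": "drive_tool", "body": {"moves": [{"x":0,"y":0,"z":-6,"rx":0,"ry":0,"rz":0,"fingers":1},{"x":0,"y":0,"z":-14,"rx":0,"ry":0,"rz":0,"fingers":1},{"x":0,"y":0,"z":-24,"rx":0,"ry":0,"rz":0,"fingers":1},{"x":0,"y":0,"z":-36,"rx":0,"ry":0,"rz":0,"fingers":1},{"x":0,"y":0,"z":-50,"rx":0,"ry":0,"rz":0,"fingers":1},{"x":0,"y":0,"z":-65,"rx":0,"ry":0,"rz":0,"fingers":1},{"x":0,"y":0,"z":-75,"rx":0,"ry":0,"rz":0,"fingers":1},{"x":0,"y":0,"z":-75,"rx":0,"ry":0,"rz":0,"fingers":1}]}}

```text
time_s: 16.75
tool_pos: [0.5123, 0.345, 0.1446]
tool_rot: [179.8, 44.9, 169.5]
force: [-0.2, 0.1, -1.5]
grip_width: 0.0159
grasp_force: 34.7
```

Run:
```python
from h import *
o=sensors.get_obs();print(o["qpos"].round(1),o["tool_pos"].round(4),o["tool_rot"].round(1),o["force"].round(1),o["grip_width"])
D=Ro.from_euler("xyz",[180,0,170],degrees=True);T=Ro.from_euler("xyz",[180,45,169.5],degrees=True)
print("up tilted",*moves(o["tool_pos"]+[0.0,0,.12],T))
print("up level",*moves([.50,.30,.27],D))
print("over pad",*moves([.4855,.0085,.27],D))
```

```text
[  2.4  20.4 -68.3 118.1  73.7  65.7 -24.3] [0.5123 0.345  0.1446] [179.8  44.9 169.5] [-0.2  0.1 -1.5] 0.015937967363380223
up tilted [-84.8   0.2 -84.9] [ 0.0024 -0.0009 -0.0002]
up level [-85.8 -46.3 -91.7] [-0.001   0.7845 -0.0075]
over pad [-113.4 -335.6  -64.9] [-0.001   0.7845 -0.0075]
```

Request:
{"method": "drive_tool", "body": {"moves": [{"x":-15,"y":0,"z":-15,"rx":0,"ry":0,"rz":0,"fingers":1},{"x":-35,"y":0,"z":-38,"rx":0,"ry":0,"rz":0,"fingers":1},{"x":-55,"y":0,"z":-62,"rx":0,"ry":0.05,"rz":0,"fingers":1},{"x":-70,"y":-12,"z":-80,"rx":0,"ry":0.15,"rz":0,"fingers":1},{"x":-80,"y":-25,"z":-90,"rx":0,"ry":0.27,"rz":0,"fingers":1},{"x":-85,"y":-40,"z":-92,"rx":0,"ry":0.4,"rz":0,"fingers":1},{"x":-88,"y":-70,"z":-90,"rx":0,"ry":0.52,"rz":0,"fingers":1},{"x":-91,"y":-105,"z":-88,"rx":0,"ry":0.64,"rz":0,"fingers":1},{"x":-94,"y":-140,"z":-84,"rx":0,"ry":0.74,"rz":-0.004,"fingers":1},{"x":-98,"y":-180,"z":-80,"rx":-0.001,"ry":0.784,"rz":-0.007,"fingers":1},{"x":-102,"y":-220,"z":-75,"rx":-0.001,"ry":0.784,"rz":-0.007,"fingers":1},{"x":-107,"y":-265,"z":-70,"rx":-0.001,"ry":0.784,"rz":-0.007,"fingers":1},{"x":-111,"y":-305,"z":-67,"rx":-0.001,"ry":0.784,"rz":-0.007,"fingers":1},{"x":-113,"y":-330,"z":-65,"rx":-0.001,"ry":0.784,"rz":-0.007,"fingers":1},{"x":-113,"y":-336,"z":-65,"rx":-0.001,"ry":0.784,"rz":-0.007,"fingers":1},{"x":-113,"y":-336,"z":-65,"rx":-0.001,"ry":0.784,"rz":-0.007,"fingers":1},{"x":-113,"y":-336,"z":-65,"rx":-0.001,"ry":0.784,"rz":-0.007,"fingers":1}]}}

```text
time_s: 18.88
tool_pos: [0.4852, 0.0093, 0.269]
tool_rot: [-180.0, -0.1, 170.1]
force: [0.3, 1.0, -1.6]
grip_width: 0.0159
grasp_force: 34.8
```

Run:
```python
from h import *
o=sensors.get_obs();print(o["qpos"].round(1),o["tool_pos"].round(4),o["tool_rot"].round(1),o["force"].round(1),o["grip_width"])
D=Ro.from_euler("xyz",[180,0,170],degrees=True)
# block held: TCP is ~.05 above the printing face -> face at .108
print("final",*moves([.4855,.0085,.158],D))
s=cam("side");hsv=cv2.cvtColor(s["image"],cv2.COLOR_RGB2HSV);m=cv2.inRange(hsv,(0,70,20),(14,255,110));m[:120]=0
n,l,st,ce=cv2.connectedComponentsWithStats(m)
print([(st[i].tolist(),ce[i].round(1).tolist()) for i in range(1,n) if st[i,4]>40])
p=o["tool_pos"]
print("expect block centre px",proj(s,p-[0,0,.035]),"extent",proj(s,p-[.0435,0,.035])[0],proj(s,p-[-.0435,0,.035])[0])
a=cv2.imread("pics/hang2.png");b=cv2.cvtColor(s["image"],cv2.COLOR_RGB2BGR);cv2.imwrite("pics/over.png",b)
for (r0,r1,c0,c1) in((186,216,284,300),(182,214,246,266)):
    sh,resp=cv2.phaseCorrelate(np.float32(a[r0:r1,c0:c1].mean(2)),np.float32(b[r0:r1,c0:c1].mean(2)));print((r0,c0),np.round(sh,2),round(resp,2))
```

```text
[ 64.2  -1.7 -66.1 100.5  -1.6  80.2  78.4] [0.4852 0.0093 0.269 ] [-1.800e+02 -1.000e-01  1.701e+02] [ 0.3  1.  -1.6] 0.01588596688946467
final [ -0.5  -0.7 111. ] [-0.0002 -0.001   0.0012]
[([0, 120, 140, 220, 13185], [46.6, 193.1]), ([300, 133, 21, 20, 131], [307.2, 142.4]), ([319, 160, 25, 21, 368], [331.0, 170.9]), ([608, 162, 32, 45, 671], [625.8, 178.5]), ([572, 175, 31, 38, 418], [586.1, 189.9]), ([546, 186, 20, 31, 247], [554.7, 197.7]), ([632, 203, 8, 14, 42], [636.2, 210.4]), ([589, 211, 17, 12, 62], [595.8, 216.7]), ([577, 255, 25, 22, 310], [588.7, 265.4]), ([614, 254, 26, 22, 281], [626.4, 261.5]), ([633, 372, 7, 15, 47], [636.6, 378.7])]
expect block centre px [331.07772815 169.24589133] extent 344.5650472043103 317.61517017661174
(186, 284) [0.13 0.03] 1.01
(182, 246) [-0.13 -0.05] 1.0
```

The block is seen at side px (331,171), where it was expected (331,169), and the ears are unmoved. Lowering to the final hold.

Request:
{"method": "drive_tool", "body": {"moves": [{"x":0,"y":-0.5,"z":30,"rx":0,"ry":0,"rz":0,"fingers":1},{"x":0,"y":-0.5,"z":65,"rx":0,"ry":0,"rz":0,"fingers":1},{"x":0,"y":-0.5,"z":92,"rx":0,"ry":0,"rz":0,"fingers":1},{"x":0,"y":-0.5,"z":106,"rx":0,"ry":0,"rz":0,"fingers":1},{"x":0,"y":-0.5,"z":112,"rx":0,"ry":0,"rz":0,"fingers":1},{"x":0,"y":-0.5,"z":112,"rx":0,"ry":0,"rz":0,"fingers":1},{"x":0,"y":-0.5,"z":112,"rx":0,"ry":0,"rz":0,"fingers":1},{"x":0,"y":-0.5,"z":112,"rx":0,"ry":0,"rz":0,"fingers":1},{"x":0,"y":-0.5,"z":112,"rx":0,"ry":0,"rz":0,"fingers":1},{"x":0,"y":-0.5,"z":112,"rx":0,"ry":0,"rz":0,"fingers":1}]}}

```text
time_s: 20.18
tool_pos: [0.4851, 0.007, 0.1571]
tool_rot: [-180.0, -0.0, 169.9]
force: [-0.2, 0.2, -1.9]
grip_width: 0.016
grasp_force: 34.8
```

Run:
```python
from h import *
s=cam("side");o=sensors.get_obs();print(o["tool_pos"].round(4),o["tool_rot"].round(1),o["force"].round(1),o["wrist_torque"].round(2),np.abs(o["joint_velocities"]).max().round(2),o["grip_width"])
hsv=cv2.cvtColor(s["image"],cv2.COLOR_RGB2HSV);m=cv2.inRange(hsv,(0,70,20),(14,255,110));m=m[150:240,295:365]
n,l,st,ce=cv2.connectedComponentsWithStats(m);k=1+np.argmax(st[1:,4]);yy,xx=np.nonzero(l==k)
print(st[k]+[295,150,0,0,0])
# lower rim of the face: left/right bottom symmetry tells level about y
print("bottom rows per col",[(int(c+295),int(yy[xx==c].max()+150)) for c in range(xx.min(),xx.max()+1,3)])
f=o["tool_pos"]-[0,0,.05];th=np.linspace(0,2*np.pi,73);P=np.array([proj(s,f+.0435*np.array([np.cos(a),np.sin(a),0])) for a in th])
print("expected disc lower rim",P[np.argsort(P[:,0])][::8].round(1).tolist(),P.max(0).round(1))
a=cv2.imread("pics/hang2.png");b=cv2.cvtColor(s["image"],cv2.COLOR_RGB2BGR)
for (r0,r1,c0,c1) in((186,216,284,300),(182,214,246,266)):
    sh,_=cv2.phaseCorrelate(np.float32(a[r0:r1,c0:c1].mean(2)),np.float32(b[r0:r1,c0:c1].mean(2)));print(np.round(sh,2))
```

```text
[0.485 0.007 0.157] [-180.    -0.   169.9] [-0.8  0.7 -1.7] [ 0.08 -0.1   0.02] 0.28 0.01565153229983229
[316 185  28  21 341]
bottom rows per col [(316, 188), (319, 196), (322, 201), (325, 204), (328, 204), (331, 205), (334, 204), (337, 203), (340, 201), (343, 195)]
expected disc lower rim [[318.1, 196.6], [318.7, 193.5], [320.8, 190.8], [323.9, 188.7], [328.0, 205.2], [332.5, 205.3], [336.7, 204.3], [340.2, 202.4], [342.4, 199.7], [343.3, 196.6]] [343.3 205.4]
[-0.04 -0.07]
[0.08 0.06]
```

The held block matches the projected level disc (lower rim at row 205 against 205.3 expected), the arm is still and the ears are unmoved. Handing in.

```bash
python3 -c "
from cell import workorder
print(workorder.sign_off())"
```

```text
the job is handed in; nothing more can be done
None
```

Job handed in at about 20 s: the ear defenders hang on the rail and are released. The round block is held level, face down, about 10 cm above the middle of the pad.

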